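# Fit a grinding wheel on its arbor and show it to the inspection camera

### The job

Slide the thick cylindrical grinding wheel over the upright arbor, lowering it all the way onto the flange before letting go (do not drop it). Then take the arbor by its bare end above the wheel, lift it out of the block with the wheel on it, and hold it up still before the inspection camera: wheel centred on the lens axis, its centre 130 mm from the lens, arbor in line with the lens axis so that the lens sees the underside of the flange and wheel squarely. Finish while holding it there, touching nothing else with it, and leave the camera and the other things on the bench as they are.

Things in the scene. Friction and masses are not known exactly. Their poses are not given: they have to be found in the camera images.
- wheel: The grinding wheel to fit: a thick grey stone ring, 50 mm outside diameter, 24 mm thick, bore 20 mm, about 90 g, lying flat on the bench. Origin: centre of its underside; z along its bore, up. Its centre is 12 mm up that axis. A thin disc and a cone of the same stone lie near it.
- arbor: Steel arbor standing upright, loose in the block, about 160 g. Up its z axis from its origin (centre of its lower end): 12 mm diameter shank to 30 mm, 36 mm diameter flange to 36 mm, round 16 mm diameter shaft to 88 mm, the last 5 mm tapering to 10 mm. The wheel seats on the flange top (36 mm up) and leaves 28 mm of bare shaft above it; nothing fastens it.
- block: Light wooden block fixed to the bench, 100 x 100 mm, 40 mm high, origin at the centre of its underside. A 14 mm hole, 34 mm deep, in the middle of its top takes the arbor's 30 mm shank; the arbor's flange rests on the block's top.
- camera_foot: Inspection camera: round dark foot, 84 mm diameter, fixed to the bench, origin at the centre of its underside; two cheeks 93 mm high carry the black head (56 mm square, with a 48 mm diameter lens barrel) on a stiff hinge 75 mm above the bench. The lens looks up, leaning 15 to 40 degrees from vertical towards the foot's own -x, roughly towards the robot.
- lens (a point): Centre of the lens's front glass, 35 mm from the hinge line along the lens axis. z: the lens axis, pointing out of the lens, up and roughly towards the robot.
- focus (a point): The point in the air on the lens axis, 130 mm in front of the lens's front, where the centre of the wheel (48 mm up the arbor's axis from its lower end) must be held. z: the lens axis, pointing away from the camera; the arbor's z must point along it.
- thin_disc: Bystander: thin grey stone disc, 70 mm diameter, 10 mm thick, with a 20 mm bore, lying flat. Origin: centre of its underside.
- cone_stone: Bystander: solid grey stone, 48 mm diameter at its foot, tapering to 18 mm at 45 mm height, no bore. Origin: centre of its underside.
- bird: Bystander: small carved wooden bird on a 70 x 60 mm wooden base, about 135 mm high. Origin: centre of its underside.
- brush: Bystander: bench brush, about 200 mm long, lying flat beyond the work. Origin: on its underside, x along the handle.
- wheel_center (a point): The centre of the wheel, on its axis 12 mm above its underside.
Things that resemble listed ones, but are neither listed nor needed, are in the scene too. What is shaped like the camera_foot but blue or yellow is not meant. Leave any orange or purple look-alike of the wheel alone.

How it is judged:
By the outcome, as a careful person would: the job done as asked, in the order asked, and still so for the second after the job is handed in, while the arm keeps its last pose, push and grip.
It also fails if it takes over 67 s, if anything falls off the work surface, if the arm or the gripper's body presses on something with over 40 N, if the wrist force passes 120 N, or if a joint passes its speed limit or range.

### The arm

A 6-joint arm with a two-finger parallel gripper is mounted at the origin on the work surface. World frame = base frame: x ahead of the robot, y to its left, z up, the work surface at z = 0. Lengths are in mm, angles in degrees, forces in N, time in s.
With the tool pointing down it reaches from about 300 to 875 mm from the base axis. Payload 6.4 kg.
Tool frame: the origin (TCP) lies at the very end of the fingers, on their centre line; the grasp point (between the pads) lies 19 mm behind it; z points along the fingers, y is the direction in which the jaws open and shut (so a half turn about z gives the same grasp; the last joint's range is limited). The gripper opens to 88 mm and grips with 3 to 60 N. Pads are 18 mm wide; open, the fingers measure 123 mm over their backs; the gripper's body (75 mm by 187 mm) begins 45 mm behind the grasp point.
Start: joints at [55.846, 10.359, 92.074, -0, 77.567, -11.82], TCP at [218.492, 531.886, 238.714] pointing down, gripper open.
Joint ranges: [-171.53, 171.53], [-51.25, 118.39], [17.06, 147.69], [-65.23, 245.23], [0, 150.52], [-178.68, 178.68]. Speed limits (degrees/s): [147.25, 147.25, 172.46, 180, 180, 180].

### API

Orientations are given as [roll, pitch, yaw] about the fixed x, y, z axes, in that order (R = Rz(yaw) Ry(pitch) Rx(roll)).
In Python, from workcell import arm gives the robot as it stands.
- The arm moves only by the tool send_rows, never from a script. Its argument "steps" is a list of rows, each an object of numbers: "tx", "ty", "tz": the shift along the tool's x, y, z in mm; "ax", "ay", "az": the turn, a rotation vector about the tool's x, y, z in degrees; "hand": the closure in counts, from 0 (fully open) to 255 (shut). A call has 1 to 5 rows; each row is the pose to reach, as a shift and turn from the pose commanded when the call began, along the tool's axes at that moment; what a row does not reach only later rows make up. A row lasts 1/8 s, in which the tool goes at most 62.5 mm and 10.7 degrees, less where a joint would pass 70% of its speed; a pose out of reach is approached as far as the arm can. A call with a gripper value outside its range is refused whole. The fingers move at their own pace and stop on an object; "squeeze" is the grip in N (left out, the last holds). Time passes only in rows, so rows that repeat a pose let the fingers close. It gives the time, the measured TCP pose, the force and the opening at its end, in the units of the state.
- arm.get_state(): the state, without advancing time (a new reading comes with each control period).
- arm.grab_frame(name): name is "scene" or "top" or "wrist"; returns (picture, depth): 480x640x3 uint8, blue, green, red; 480x640 float32, mm along the optical axis (not along the pixel's ray), 0 where there is no reading.
- arm.get_calibration(name): a dict with "fx", "fy", "cx", "cy" (pixels), "extrinsics" (4x4, takes a point from world to camera coordinates). Camera axes: x right, y up, looking along -z (the intrinsics and any distortion apply to the point x, -y, -z); pixel columns grow to the right and rows downward; lengths in mm; the calibration is good to about 2 mm. A picture is of the moment at which its call begins: read the wrist's pose just before it. get_calibration takes no time and is no camera call; for the wrist camera it gives the pose at the moment of the call.
- arm.close_job(): hands the job in, once; it reports no verdict.
The state is a dict: "t": time; "joints": joint angles; "dq": joint speeds; "joint_torque": joint torques, N m; "tcp_pos": TCP position; "eef_rot": TCP orientation; "contact_force": force on the tool from outside, world axes, zero at the start; "wrist_torque": the same for the moment, N m; "opening": opening from 0.0 (shut) to 1.0 (fully open).
Only numpy, scipy, OpenCV 4.12 (cv2) and the standard library are available. Lean on these libraries where they do the work, as an engineer would, in place of code of your own. Each camera call takes 0.05 s, during which the arm holds its last target. There are 200 camera calls.

## Working session

There is one attempt and no reset: what is moved stays moved. The work goes in short steps, Python scripts to look and compute and a tool call to move; the robot and the scene stay as the last step left them, time stands still between calls to the robot, and variables do not carry over. Pictures are saved under pics/ and viewed, about 8 in all and at most 12, crops included, and the job is handed in when it is done.

Besides the shell and the picture viewer there is one more tool, called after "Call:" as name(argument=value, ...), one argument or row to a line, values as JSON. send_rows: Moves the arm, as the interface text tells. Its arguments: {"type":"object","properties":{"steps":{"type":"array"},"squeeze":{"type":"number"}},"required":["steps"]}

```bash
ls; mkdir -p pics
cat > h.py <<'E'
from workcell import arm
import numpy as np, cv2
from scipy.spatial.transform import Rotation as R
def grab(n):
    c=arm.get_calibration(n); p,d=arm.grab_frame(n); return p,d,c
def cloud(d,c):
    v,u=np.mgrid[0:480,0:640]
    P=np.stack([(u-c['cx'])/c['fx']*d,-(v-c['cy'])/c['fy']*d,-d],-1)
    E=np.linalg.inv(np.array(c['extrinsics']))
    return P@E[:3,:3].T+E[:3,3]
E
python3 - <<'E'
from h import *
for n in ('scene','top'):
    p,d,c=grab(n); print(n,c)
    cv2.imwrite(f'pics/{n}0.png',p); np.savez(f'{n}0.npz',p=p,d=d,W=cloud(d,c))
print(arm.get_state())
E
```

```text
pics
scene {'fx': 540.4593722300679, 'fy': 540.4593722300679, 'cx': 319.02312397660444, 'cy': 236.87026754891852, 'extrinsics': array([[-8.06558512e-01,  5.91138855e-01,  4.26855183e-03,
         4.25982494e+02],
       [-4.30633022e-01, -5.92478181e-01,  6.80826561e-01,
         1.21083299e+02],
       [ 4.04992057e-01,  5.47288278e-01,  7.32432232e-01,
        -1.42520003e+03],
       [ 0.00000000e+00,  0.00000000e+00,  0.00000000e+00,
         1.00000000e+00]])}
top {'fx': 447.78511366862114, 'fy': 447.78511366862114, 'cx': 316.95315724193676, 'cy': 243.0111245346479, 'extrinsics': array([[-9.69641596e-02, -9.95287873e-01,  3.18461477e-05,
         7.33853195e+01],
       [ 9.72137511e-01, -9.47019154e-02,  2.14429957e-01,
        -5.91606225e+02],
       [-2.13416520e-01,  2.08229794e-02,  9.76739368e-01,
        -9.62973869e+02],
       [ 0.00000000e+00,  0.00000000e+00,  0.00000000e+00,
         1.00000000e+00]])}
{'t': 0.1, 'joints': array([ 5.58452622e+01,  1.03956762e+01,  9.21244543e+01, -2.31157045e-04,
        7.75672031e+01, -1.18225194e+01]), 'dq': array([-0.03930351, -0.16748996, -0.11623828,  0.0603514 , -0.01784435,
       -0.0227446 ]), 'joint_torque': array([ 2.05447923e-04, -4.34820163e+01, -3.42694402e+01,  7.03525404e-02,
        3.40713467e-02, -7.80417326e-05]), 'tcp_pos': array([218.22547541, 531.47455203, 237.93189123]), 'eef_rot': array([-1.79914473e+02, -1.76720849e-02,  1.57667818e+02]), 'contact_force': array([ 0.10018764, -0.07052891, -0.5293556 ]), 'wrist_torque': array([ 0.02948952,  0.00367793, -0.04219384]), 'opening': 1.0002540547655105}
```

View pics/scene0.png

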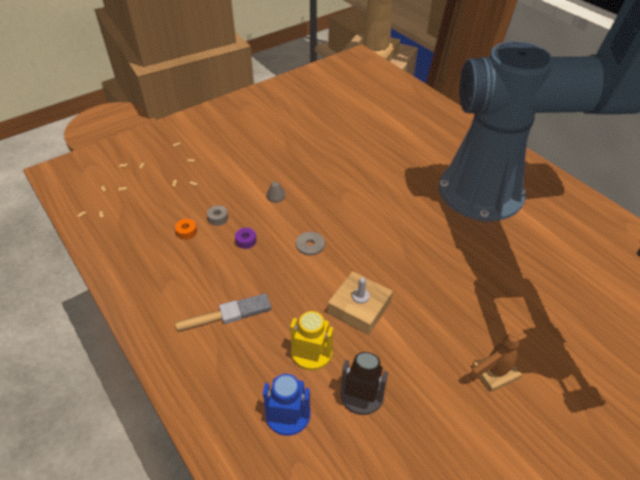

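View pics/top0.png

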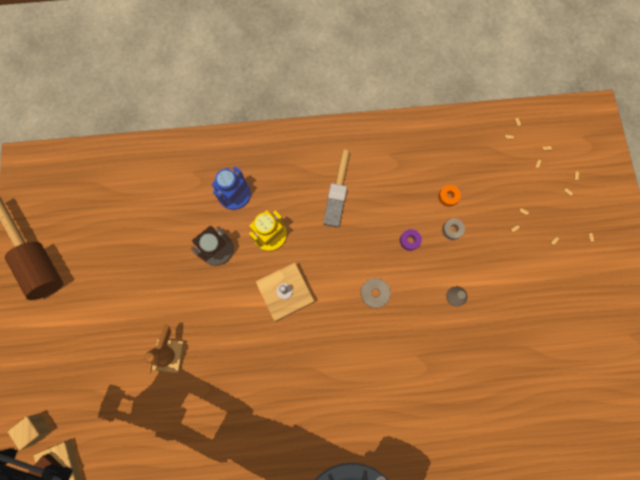

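The scene picture shows the grey wheel at (217,215), the thin disc at (310,243), the arbor and block at (361,290), and the black camera at (363,380). In the top picture the wheel is at (454,229), the arbor at (285,291) and the black camera at (213,245).

Run:
```python
from h import *
for n,pts in (('scene',dict(wheel=(217,215),orange=(186,229),arbor=(361,291),cam=(366,375),disc=(310,243))),('top',dict(wheel=(454,229),orange=(450,195),purple=(411,240),arbor=(285,291),cam=(213,245),yel=(268,230),disc=(376,293)))):
    z=np.load(n+'0.npz'); W=z['W'];p=z['p'].astype(int);d=z['d']
    for k,(u,v) in pts.items():
        w=W[v-25:v+26,u-25:u+26].reshape(-1,3); w=w[(np.abs(w[:,2])<400)]
        w2=w[w[:,2]>12]
        print(n,k,'at',W[v,u].round(), 'n',len(w2),'hi-mid',((w2.max(0)+w2.min(0))/2).round(1) if len(w2) else '', 'max z',w[:,2].max().round(1))
# wheel top ring
for n in('scene','top'):
    W=np.load(n+'0.npz')['W']
    u,v=((217,215) if n=='scene' else (454,229))
    w=W[v-13:v+14,u-13:u+14].reshape(-1,3); t=w[(w[:,2]>19)&(w[:,2]<30)]
    print(n,len(t),t.mean(0),t.min(0),t.max(0))
    u,v=((361,297) if n=='scene' else (285,291))
    w=W[v-35:v+36,u-35:u+36].reshape(-1,3)
    t=w[(w[:,2]>37)&(w[:,2]<42.5)]; print('blocktop',len(t),(t.min(0)+t.max(0))/2, t.mean(0))
    t=w[(w[:,2]>55)&(w[:,2]<120)]; t=t[np.hypot(*(t[:,:2]-W[v-5 if n=='scene' else v,u,:2]).T)<30];print('arbor',len(t),t.mean(0),t.min(0),t.max(0))
```

```text
scene wheel at [ 615. -305.   25.] n 432 hi-mid [ 637.2 -266.1   21.4] max z 30.6
scene orange at [ 699. -302.   29.] n 350 hi-mid [ 666.1 -316.6   21.7] max z 31.0
scene arbor at [501. 108.  69.] n 1829 hi-mid [494.7  98.6  58.3] max z 103.4
scene cam at [628. 275. 104.] n 1857 hi-mid [621.6 264.   66. ] max z 119.9
scene disc at [ 473. -112.    2.] n 186 hi-mid [ 476.1 -106.6   14.2] max z 16.4
top wheel at [ 612. -323.    3.] n 334 hi-mid [ 629.  -314.6   21.5] max z 30.9
top orange at [ 699. -327.    4.] n 326 hi-mid [ 671.7 -318.8   21.5] max z 31.0
top purple at [ 595. -215.   -0.] n 313 hi-mid [ 592.6 -207.9   21.2] max z 29.8
top arbor at [491.  96.  86.] n 1844 hi-mid [496.8  99.7  60.7] max z 103.0
top cam at [605. 245. 104.] n 1002 hi-mid [617.3 257.4  64.8] max z 117.7
top yel at [625. 121. 111.] n 1017 hi-mid [639.2 127.4  64.3] max z 116.5
top disc at [ 475. -114.    2.] n 157 hi-mid [ 474.5 -110.4   14.7] max z 17.5
scene 240 [ 610.02938392 -311.19653419   24.59739125] [ 584.66436032 -338.02083276   19.02866189] [ 634.48691505 -287.98112278   29.93813967]
blocktop 1131 [494.63959653 103.23651817  39.75425769] [498.53603854 107.1251109   40.65496998]
arbor 126 [498.29497041 106.66355956  82.26311531] [487.9495628   96.59050057  55.1713589 ] [504.41753434 112.41575607 103.41842104]
top 287 [ 607.97223467 -314.58583265   24.80944447] [ 584.02164583 -339.06966045   19.21663367] [ 632.10350739 -290.08163644   29.61220134]
blocktop 1391 [496.01822508 102.64307823  39.76280701] [494.52861073 102.38435129  40.24613379]
arbor 56 [493.55295545 101.09420786  91.15348953] [487.04802306  94.13448596  57.01789617] [501.3065022  108.57386789 102.99814012]
```

```bash
cat >> h.py <<'E'
def go(pos,rpy):
    """print row (shift, rotvec) from measured pose to target; rpy or Rotation"""
    s=arm.get_state(); R0=R.from_euler('xyz',s['eef_rot'],degrees=True)
    R1=rpy if isinstance(rpy,R) else R.from_euler('xyz',rpy,degrees=True)
    print('t',round(s['t'],2),'joints',s['joints'].round(1),'F',s['contact_force'].round(1))
    print('t:',R0.inv().apply(np.array(pos)-s['tcp_pos']).round(1),'a:',(R0.inv()*R1).as_rotvec(degrees=True).round(2))
E
python3 - <<'E'
from h import *
go([600,-300,260],[180,0,30])
c=arm.get_calibration('wrist'); s=arm.get_state()
R0=R.from_euler('xyz',s['eef_rot'],degrees=True).as_matrix()
E=np.linalg.inv(c['extrinsics']); print('cam in tool',(R0.T@(E[:3,3]-s['tcp_pos'])).round(1)); print((R0.T@E[:3,:3]).round(3),c['fx'],c['cx'],c['cy'])
E
```

```text
t 0.1 joints [ 55.8  10.4  92.1  -0.   77.6 -11.8] F [ 0.1 -0.1 -0.5]
t: [-669.1 -624.1  -21.3] a: [-7.0000e-02  9.0000e-02  1.2767e+02]
cam in tool [  83.2   -0.6 -145.1]
[[-0.     0.948  0.319]
 [ 1.     0.    -0.   ]
 [-0.     0.319 -0.948]] 428.5590444332196 322.70999297566976 233.93647978042586
```

Call:
send_rows(
  steps=[
    {"tx": -669, "ty": -624, "tz": -21, "az": 127.7},
    {"tx": -669, "ty": -624, "tz": -21, "az": 127.7},
    {"tx": -669, "ty": -624, "tz": -21, "az": 127.7},
    {"tx": -669, "ty": -624, "tz": -21, "az": 127.7},
    {"tx": -669, "ty": -624, "tz": -21, "az": 127.7},
  ],
)

```text
$.steps[0]: bad value
```

```bash
python3 -c "
from h import *
go([607,-311,150],[180,0,30])"
```

```text
t 0.1 joints [ 55.8  10.4  92.1  -0.   77.6 -11.8] F [ 0.1 -0.1 -0.5]
t: [-679.8 -631.4   88.7] a: [-7.0000e-02  9.0000e-02  1.2767e+02]
```

Call:
send_rows(
  steps=[
    {"tx": -45, "ty": -42, "tz": -2, "ax": 0, "ay": 0, "az": 8.5, "hand": 0},
    {"tx": -90, "ty": -84, "tz": -4, "ax": 0, "ay": 0, "az": 17, "hand": 0},
    {"tx": -135, "ty": -126, "tz": -6, "ax": 0, "ay": 0, "az": 25.5, "hand": 0},
    {"tx": -180, "ty": -168, "tz": -8, "ax": 0, "ay": 0, "az": 34, "hand": 0},
    {"tx": -225, "ty": -210, "tz": -10, "ax": 0, "ay": 0, "az": 42.5, "hand": 0},
  ],
)

```text
t: 0.72
tcp_pos: [347.1, 250.3, 248.6]
eef_rot: [180.0, 0.0, 114.9]
contact_force: [1.1, 0.5, 0.5]
opening: 1.0
```

```bash
python3 -c "
from h import *
go([607,-311,150],[180,0,30])"
```

```text
t 0.72 joints [ 19.8 -10.  111.4  -0.   78.7  -5.1] F [1.1 0.5 0.5]
t: [-618.6   -0.7   98.7] a: [ 1.000e-02 -0.000e+00  8.492e+01]
```

Call:
send_rows(
  steps=[
    {"tx": -600, "ty": 0, "tz": 95, "ax": 0, "ay": 0, "az": 85, "hand": 0},
    {"tx": -600, "ty": 0, "tz": 95, "ax": 0, "ay": 0, "az": 85, "hand": 0},
    {"tx": -600, "ty": 0, "tz": 95, "ax": 0, "ay": 0, "az": 85, "hand": 0},
    {"tx": -600, "ty": 0, "tz": 95, "ax": 0, "ay": 0, "az": 85, "hand": 0},
    {"tx": -600, "ty": 0, "tz": 95, "ax": 0, "ay": 0, "az": 85, "hand": 0},
  ],
)

```text
t: 1.35
tcp_pos: [478.4, -29.2, 199.4]
eef_rot: [180.0, -0.0, 61.1]
contact_force: [0.4, -0.0, 0.2]
opening: 1.001
```

```bash
python3 -c "
from h import *
go([607,-311,150],[180,0,30])"
```

```text
t 1.35 joints [-17.7   0.2 107.8   0.   71.9  11.2] F [ 0.4 -0.   0.2]
t: [-184.4  248.8   49.4] a: [-0.000e+00 -1.000e-02  3.107e+01]
```

Call:
send_rows(
  steps=[
    {"tx": -184, "ty": 249, "tz": 49, "ax": 0, "ay": 0, "az": 31, "hand": 0},
    {"tx": -184, "ty": 249, "tz": 49, "ax": 0, "ay": 0, "az": 31, "hand": 0},
    {"tx": -184, "ty": 249, "tz": 49, "ax": 0, "ay": 0, "az": 31, "hand": 0},
    {"tx": -184, "ty": 249, "tz": 49, "ax": 0, "ay": 0, "az": 31, "hand": 0},
    {"tx": -184, "ty": 249, "tz": 49, "ax": 0, "ay": 0, "az": 31, "hand": 0},
  ],
)

```text
t: 1.98
tcp_pos: [608.8, -308.7, 150.0]
eef_rot: [-180.0, 0.0, 30.4]
contact_force: [1.7, 0.0, 0.7]
opening: 0.999
```

Run:
```python
from h import *
p,d,c=grab('wrist'); cv2.imwrite('pics/w1.png',p); W=cloud(d,c); np.savez('w1.npz',p=p,W=W)
m=(W[...,2]>18)&(W[...,2]<30)&(np.hypot(W[...,0]-608,W[...,1]+313)<45)
n,l,s,ce=cv2.connectedComponentsWithStats(m.astype('uint8'))
for i in range(1,n):
    if s[i,4]>100:
        w=W[l==i]; (cx,cy),r=cv2.minEnclosingCircle(w[:,:2].astype('float32')); print(s[i],w.mean(0).round(1),np.round((cx,cy,r),1))
        print('percentile mid',((np.percentile(w,1,0)+np.percentile(w,99,0))/2).round(1))
go([607,-311,150],[180,0,30])
```

```text
[ 295  187   74   72 3552] [ 611.  -314.4   22.7] [ 609.9 -314.7   25.1]
percentile mid [ 610.6 -314.7   21.8]
t 2.02 joints [-37.2  29.   78.8  -0.1  72.2  22.6] F [-2.3 -2.4  0.4]
t: [ 0.2 -5.2 -3.2] a: [0.05 0.11 0.21]
```

View pics/w1.png

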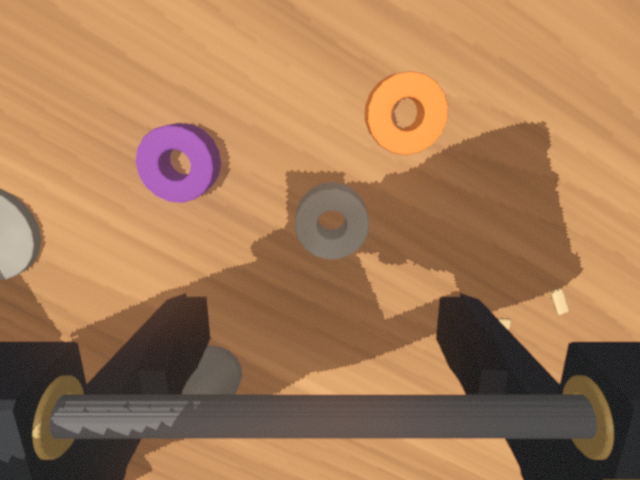

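The wrist view shows the grey wheel at (332,221), purple at (178,162), orange at (407,112) and the cone at (212,375). The path down is clear.

```bash
python3 -c "
from h import *
go([610.3,-314.7,90],[180,0,30])"
```

```text
t 2.02 joints [-37.2  29.   78.8  -0.1  72.2  22.6] F [-2.3 -2.4  0.4]
t: [ 1.3 -0.4 56.8] a: [0.05 0.11 0.21]
```

Call:
send_rows(
  steps=[
    {"tx": 1, "ty": 1.5, "tz": 60, "ax": 0, "ay": 0, "az": 0, "hand": 0},
    {"tx": 1, "ty": 1.5, "tz": 60, "ax": 0, "ay": 0, "az": 0, "hand": 0},
    {"tx": 1, "ty": 1.5, "tz": 60, "ax": 0, "ay": 0, "az": 0, "hand": 0},
  ],
)

```text
t: 2.4
tcp_pos: [610.4, -307.5, 92.2]
eef_rot: [180.0, -0.0, 30.5]
contact_force: [0.4, -0.7, -0.0]
opening: 1.003
```

```bash
cat > wm.py <<'E'
from h import *
def wheel(c0,zlo=18,zhi=30,rad=45,n='wrist'):
    p,d,c=grab(n); W=cloud(d,c)
    m=(W[...,2]>zlo)&(W[...,2]<zhi)&(np.hypot(W[...,0]-c0[0],W[...,1]-c0[1])<rad)
    k,l,s,ce=cv2.connectedComponentsWithStats(m.astype('uint8'))
    i=1+np.argmax(s[1:,4]); w=W[l==i]
    print(s[i],w.mean(0).round(1),cv2.minEnclosingCircle(w[:,:2].astype('float32')))
    return p,W
E
python3 - <<'E'
from wm import *
wheel((610,-314)); go([610.3,-314.7,3],[180,0,30])
E
```

```text
[ 288  214   92   87 5305] [ 611.2 -314.2   22.7] ((610.0320434570312, -314.8848571777344), 24.995487213134766)
t 2.45 joints [-36.7  32.1  80.9   0.   66.9  22.9] F [-0.4  1.3  1.1]
t: [-4.2  5.  90.6] a: [ 0.16 -0.07  0.49]
```

Call:
send_rows(
  steps=[
    {"tx": -4, "ty": 5.5, "tz": 45, "ax": 0, "ay": 0, "az": 0, "hand": 0},
    {"tx": -4, "ty": 5.5, "tz": 75, "ax": 0, "ay": 0, "az": 0, "hand": 0},
    {"tx": -4, "ty": 5.5, "tz": 88, "ax": 0, "ay": 0, "az": 0, "hand": 0},
    {"tx": -4, "ty": 5.5, "tz": 88, "ax": 0, "ay": 0, "az": 0, "hand": 0},
  ],
)

```text
t: 2.95
tcp_pos: [610.1, -314.6, 4.2]
eef_rot: [179.9, -0.0, 30.5]
contact_force: [0.4, -0.2, 0.7]
opening: 1.0
```

```bash
python3 -c "
from h import *
go([610,-314.9,3],[180,0,30]);print(arm.get_state()['tcp_pos'])"
```

```text
t 2.95 joints [-37.2  39.3  81.5  -0.   59.1  22.4] F [ 0.4 -0.2  0.7]
t: [-0.2  0.2  1.2] a: [ 0.06 -0.03  0.48]
[ 610.05168822 -314.60470929    4.2272964 ]
```

Call:
send_rows(
  steps=[
    {"tx": 0, "ty": 0, "tz": 0, "ax": 0, "ay": 0, "az": 0, "hand": 255},
    {"tx": 0, "ty": 0, "tz": 0, "ax": 0, "ay": 0, "az": 0, "hand": 255},
    {"tx": 0, "ty": 0, "tz": 0, "ax": 0, "ay": 0, "az": 0, "hand": 255},
    {"tx": 0, "ty": 0, "tz": 0, "ax": 0, "ay": 0, "az": 0, "hand": 255},
    {"tx": 0, "ty": 0, "tz": 0, "ax": 0, "ay": 0, "az": 0, "hand": 255},
  ],
  squeeze=30,
)

```text
t: 3.58
tcp_pos: [609.6, -314.6, 3.3]
eef_rot: [180.0, -0.0, 30.4]
contact_force: [0.3, 0.1, 1.7]
opening: 0.549
```

Call:
send_rows(
  steps=[
    {"tx": 0, "ty": 0, "tz": -10, "ax": 0, "ay": 0, "az": 0, "hand": 255},
    {"tx": 0, "ty": 0, "tz": -60, "ax": 0, "ay": 0, "az": 0, "hand": 255},
    {"tx": 0, "ty": 0, "tz": -110, "ax": 0, "ay": 0, "az": 0, "hand": 255},
    {"tx": 0, "ty": 0, "tz": -146, "ax": 0, "ay": 0, "az": 0, "hand": 255},
    {"tx": 0, "ty": 0, "tz": -146, "ax": 0, "ay": 0, "az": 0, "hand": 255},
  ],
)

```text
t: 4.2
tcp_pos: [611.5, -316.0, 153.7]
eef_rot: [179.6, -0.2, 30.5]
contact_force: [0.5, -0.9, -0.4]
opening: 0.552
```

```bash
python3 -c "
from h import *
go([480,100,150],[180,0,30]);print(arm.get_state()['opening'])"
```

```text
t 4.2 joints [-37.2  28.5  78.6   0.   72.4  22.4] F [ 0.5 -0.9 -0.4]
t: [  97.5 -425.2    0.9] a: [ 0.41 -0.17  0.46]
0.5523125731397809
```

```bash
python3 -c "
from h import *
go([430,64,170],[180,0,30])"
```

```text
t 4.2 joints [-37.2  28.5  78.6   0.   72.4  22.4] F [ 0.5 -0.9 -0.4]
t: [  36.2 -419.4  -19.2] a: [ 0.41 -0.17  0.46]
```

Call:
send_rows(
  steps=[
    {"tx": 3, "ty": -40, "tz": -19, "ax": 0, "ay": 0, "az": 0.5, "hand": 255},
    {"tx": 8, "ty": -95, "tz": -19, "ax": 0, "ay": 0, "az": 0.5, "hand": 255},
    {"tx": 13, "ty": -150, "tz": -19, "ax": 0, "ay": 0, "az": 0.5, "hand": 255},
    {"tx": 18, "ty": -205, "tz": -19, "ax": 0, "ay": 0, "az": 0.5, "hand": 255},
    {"tx": 22, "ty": -260, "tz": -19, "ax": 0, "ay": 0, "az": 0.5, "hand": 255},
  ],
)

```text
t: 4.82
tcp_pos: [494.5, -77.3, 166.1]
eef_rot: [-179.9, 0.1, 29.9]
contact_force: [0.6, 0.3, -1.5]
opening: 0.556
```

Call:
send_rows(
  steps=[
    {"tx": 5, "ty": -55, "tz": 0, "ax": 0, "ay": 0, "az": 0, "hand": 255},
    {"tx": 9, "ty": -110, "tz": 0, "ax": 0, "ay": 0, "az": 0, "hand": 255},
    {"tx": 12, "ty": -145, "tz": 0, "ax": 0, "ay": 0, "az": 0, "hand": 255},
    {"tx": 14, "ty": -159, "tz": 0, "ax": 0, "ay": 0, "az": 0, "hand": 255},
    {"tx": 14, "ty": -159, "tz": 0, "ax": 0, "ay": 0, "az": 0, "hand": 255},
  ],
)

```text
t: 5.45
tcp_pos: [429.0, 65.8, 167.3]
eef_rot: [-180.0, 0.1, 30.0]
contact_force: [-0.3, -0.5, -0.6]
opening: 0.549
```

Call:
send_rows(
  steps=[
    {"tx": 0, "ty": 0, "tz": 0, "ax": 0, "ay": 0, "az": 0, "hand": 255},
    {"tx": 0, "ty": 0, "tz": 0, "ax": 0, "ay": 0, "az": 0, "hand": 255},
  ],
)

```text
t: 5.7
tcp_pos: [429.9, 64.5, 167.9]
eef_rot: [180.0, 0.0, 29.9]
contact_force: [0.8, 0.6, -0.3]
opening: 0.551
```

Run:
```python
from h import *
s=arm.get_state(); p,d,c=grab('wrist'); cv2.imwrite('pics/w2.png',p); W=cloud(d,c); np.savez('w2.npz',p=p,W=W,tcp=s['tcp_pos'],rot=s['eef_rot'])
print(s['t'],s['tcp_pos'],s['eef_rot'])
```

```text
5.7 [429.87821369  64.51778897 167.88417717] [1.79994190e+02 1.27166042e-02 2.98621326e+01]
```

View pics/w2.png

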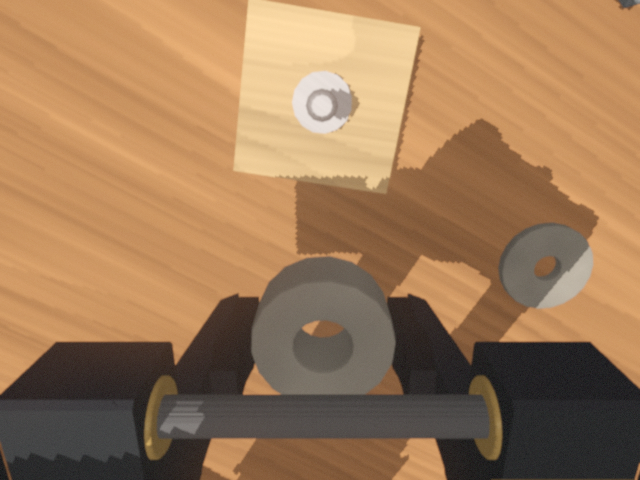

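Run:
```python
from h import *
z=np.load('w2.npz'); W=z['W'];p=z['p'];tcp=z['tcp'];R0=R.from_euler('xyz',z['rot'],degrees=True)
c=arm.get_calibration('wrist'); E=np.linalg.inv(c['extrinsics'])
def ray(u,v,h):
    d=E[:3,:3]@np.array([(u-c['cx'])/c['fx'],-(v-c['cy'])/c['fy'],-1]); t=(h-E[2,3])/d[2]; return E[:3,3]+t*d
# arbor: tip top & flange
m=(W[...,2]>94)&(W[...,2]<103)&(np.hypot(W[...,0]-496,W[...,1]-102)<30)
v,u=np.nonzero(m); print('tip px',u.mean(),v.mean(),u.min(),u.max(),v.min(),v.max(),'cloud',W[m].mean(0), 'ray98',ray(u.mean(),v.mean(),98))
# flange by saturation (grey vs wood)
hsv=cv2.cvtColor(p,cv2.COLOR_BGR2HSV); g=((hsv[...,1]<60)&(hsv[...,2]>90)).astype('uint8'); g[200:]=0;g[:,:250]=0;g[:,400:]=0
cs=max(cv2.findContours(g,0,2)[0],key=cv2.contourArea); el=cv2.fitEllipse(cv2.convexHull(cs)); print('flange ell',el,ray(*el[0],46))
# wheel top
rel=R0.inv().apply((W-tcp).reshape(-1,3)).reshape(W.shape)
m=(np.hypot(rel[...,0],rel[...,1])<32)&(rel[...,2]<-12)&(rel[...,2]>-30)&(hsv[...,2]>60)
v,u=np.nonzero(m); print(len(u),u.min(),u.max(),v.min(),v.max(),np.median(rel[m],0))
m2=m&(np.abs(rel[...,2]-np.median(rel[m][:,2]))<3); w=rel[m2]
print('wheel top circle in tool',cv2.minEnclosingCircle(w[:,:2].astype('float32')),np.percentile(w,[1,99],axis=0).round(1))
for band in range(-26,-8,2): print(band,((rel[...,2]>=band)&(rel[...,2]<band+2)&m).sum(),end=' ')
# bore: dark hole / points seen through at far depth: boundary from m2 hole
mm=m2.astype('uint8'); cnt,hi=cv2.findContours(mm,cv2.RETR_CCOMP,2)
for k,h in zip(cnt,hi[0]):
    if cv2.contourArea(k)>500:
        q=k[:,0]; P=rel[q[:,1],q[:,0]]; print(cv2.contourArea(k),h[3],cv2.fitEllipse(k),cv2.minEnclosingCircle(P[:,:2].astype('float32')))
```

```text
tip px 321.2312703583062 104.70684039087948 307 335 91 119 cloud [495.44167646 102.58616821  96.36906017] ray98 [495.41688944 102.71798414  98.        ]
flange ell ((321.7063293457031, 101.76042175292969), (59.75604248046875, 62.994850158691406), 178.6353302001953) [495.58367189 102.64122204  46.        ]
13404 224 402 270 393 [  5.28493886  -0.34885416 -19.5878936 ]
wheel top circle in tool ((-0.5947294235229492, -2.554248809814453), 29.698524475097656) [[-18.2 -24.6 -21. ]
 [ 24.2  23.5 -17. ]]
-26 22 -24 42 -22 3369 -20 8105 -18 688 -16 589 -14 553 -12 0 -10 0 13825.5 -1 ((323.2886047363281, 341.5979309082031), (128.80401611328125, 146.18350219726562), 94.95191955566406) ((-0.9240257740020752, 0.9208923578262329), 26.3145751953125)
2191.5 18 ((322.5146179199219, 343.09552001953125), (48.22701644897461, 57.74842071533203), 91.20463562011719) ((0.2551714777946472, 0.2403564453125), 10.824954986572266)
```

In the wrist view the arbor tip is at (321,104) and the held wheel at (323,340). The arbor is at about (495.5, 102.7), and the wheel is centred in the tool to within 0.5 mm.

```bash
python3 -c "
from h import *
go([495.5,102.7,112],[180,0,30])"
```

```text
t 5.75 joints [ -7.2  -3.5 115.5  -0.   68.1  53. ] F [-0.1 -0.6 -1.4]
t: [75.9 -0.3 55.9] a: [ 0.    0.01 -0.14]
```

Call:
send_rows(
  steps=[
    {"tx": 40, "ty": 0, "tz": 15, "ax": 0, "ay": 0, "az": 0, "hand": 255},
    {"tx": 76, "ty": -0.3, "tz": 40, "ax": 0, "ay": 0, "az": 0, "hand": 255},
    {"tx": 76, "ty": -0.3, "tz": 56, "ax": 0, "ay": 0, "az": 0, "hand": 255},
    {"tx": 76, "ty": -0.3, "tz": 56, "ax": 0, "ay": 0, "az": 0, "hand": 255},
    {"tx": 76, "ty": -0.3, "tz": 56, "ax": 0, "ay": 0, "az": 0, "hand": 255},
  ],
)

```text
t: 6.38
tcp_pos: [494.7, 103.2, 112.5]
eef_rot: [180.0, -0.0, 29.9]
contact_force: [-1.0, 0.8, -0.5]
opening: 0.55
```

Call:
send_rows(
  steps=[
    {"tx": 0, "ty": 0, "tz": 0, "ax": 0, "ay": 0, "az": 0, "hand": 255},
    {"tx": 0, "ty": 0, "tz": 0, "ax": 0, "ay": 0, "az": 0, "hand": 255},
  ],
)

```text
t: 6.62
tcp_pos: [495.4, 103.5, 112.9]
eef_rot: [180.0, -0.1, 29.9]
contact_force: [0.0, -0.5, -0.2]
opening: 0.549
```

Run:
```python
from h import *
s=arm.get_state();go([495.5,102.7,50],[180,0,30]); p,d,c=grab('wrist'); print(s['tcp_pos'],s['eef_rot'])
cv2.imwrite('pics/w3.png',p[200:480,150:500])
p2,d2,c2=grab('scene');cv2.imwrite('pics/s3.png',p2)
W=cloud(d,c); R0=R.from_euler('xyz',s['eef_rot'],degrees=True)
hsv=cv2.cvtColor(p,cv2.COLOR_BGR2HSV)
rel=R0.inv().apply((W-s['tcp_pos']).reshape(-1,3)).reshape(W.shape)
m=(np.hypot(rel[...,0],rel[...,1])<14)&(W[...,2]>90)&(W[...,2]<103)
# tip points inside bore, below wheel top
v,u=np.nonzero(m&(rel[...,2]>-6)); print(len(u)); 
if len(u): print(u.min(),u.max(),v.min(),v.max(),W[v,u].mean(0),rel[v,u].mean(0))
```

```text
t 6.62 joints [ -1.7  10.5 107.9  -0.   61.5  58.4] F [ 0.  -0.5 -0.2]
t: [-0.4  0.7 62.9] a: [ 0.05 -0.08 -0.07]
[495.37813955 103.49666597 112.87867248] [ 1.79952114e+02 -7.63802384e-02  2.99331458e+01]
0
```

View pics/w3.png

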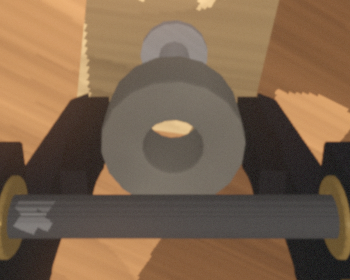

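The wrist crop shows the wheel centred left to right over the arbor: the shaft and flange are at (173,45) behind it and the bore is at (172,147). I'll lower gently and watch the force.

Call:
send_rows(
  steps=[
    {"tx": 0, "ty": 0.4, "tz": 6, "ax": 0, "ay": 0, "az": 0, "hand": 255},
    {"tx": 0, "ty": 0.4, "tz": 12, "ax": 0, "ay": 0, "az": 0, "hand": 255},
    {"tx": 0, "ty": 0.4, "tz": 18, "ax": 0, "ay": 0, "az": 0, "hand": 255},
    {"tx": 0, "ty": 0.4, "tz": 24, "ax": 0, "ay": 0, "az": 0, "hand": 255},
  ],
)

```text
t: 7.22
tcp_pos: [495.1, 103.4, 87.3]
eef_rot: [-180.0, 0.0, 30.0]
contact_force: [0.2, -0.2, -1.8]
opening: 0.55
```

```bash
python3 -c "
from h import *
go([495.5,102.7,50],[180,0,30]);print(arm.get_state()['wrist_torque'])"
```

```text
t 7.22 joints [ -1.7  12.9 108.6  -0.   58.5  58.4] F [ 0.2 -0.2 -1.8]
t: [ 0.1  0.8 37.3] a: [-0.02  0.03 -0.05]
[0.00258102 0.08995785 0.00090377]
```

Call:
send_rows(
  steps=[
    {"tx": 0, "ty": 0.4, "tz": 8, "ax": 0, "ay": 0, "az": 0, "hand": 255},
    {"tx": 0, "ty": 0.4, "tz": 16, "ax": 0, "ay": 0, "az": 0, "hand": 255},
    {"tx": 0, "ty": 0.4, "tz": 24, "ax": 0, "ay": 0, "az": 0, "hand": 255},
    {"tx": 0, "ty": 0.4, "tz": 32, "ax": 0, "ay": 0, "az": 0, "hand": 255},
    {"tx": 0, "ty": 0.4, "tz": 34, "ax": 0, "ay": 0, "az": 0, "hand": 255},
  ],
)

```text
t: 7.85
tcp_pos: [495.0, 103.0, 53.2]
eef_rot: [-180.0, 0.1, 30.0]
contact_force: [-1.3, 0.4, 0.4]
opening: 0.548
```

Call:
send_rows(
  steps=[
    {"tx": 0, "ty": 0, "tz": 0.7, "ax": 0, "ay": 0, "az": 0, "hand": 255},
    {"tx": 0, "ty": 0, "tz": 1.4, "ax": 0, "ay": 0, "az": 0, "hand": 255},
    {"tx": 0, "ty": 0, "tz": 2, "ax": 0, "ay": 0, "az": 0, "hand": 255},
    {"tx": 0, "ty": 0, "tz": 2, "ax": 0, "ay": 0, "az": 0, "hand": 255},
  ],
)

```text
t: 8.35
tcp_pos: [495.5, 103.0, 52.1]
eef_rot: [180.0, -0.0, 30.0]
contact_force: [-0.2, 0.4, -1.4]
opening: 0.553
```

Call:
send_rows(
  steps=[
    {"tx": 0, "ty": 0, "tz": 0.5, "ax": 0, "ay": 0, "az": 0, "hand": 255},
    {"tx": 0, "ty": 0, "tz": 1, "ax": 0, "ay": 0, "az": 0, "hand": 255},
    {"tx": 0, "ty": 0, "tz": 1.5, "ax": 0, "ay": 0, "az": 0, "hand": 255},
    {"tx": 0, "ty": 0, "tz": 1.5, "ax": 0, "ay": 0, "az": 0, "hand": 255},
  ],
)

```text
t: 8.85
tcp_pos: [495.4, 103.0, 50.4]
eef_rot: [-180.0, 0.0, 30.0]
contact_force: [-0.2, 0.4, -1.0]
opening: 0.552
```

Call:
send_rows(
  steps=[
    {"tx": 0, "ty": 0, "tz": 0.4, "ax": 0, "ay": 0, "az": 0, "hand": 255},
    {"tx": 0, "ty": 0, "tz": 0.8, "ax": 0, "ay": 0, "az": 0, "hand": 255},
    {"tx": 0, "ty": 0, "tz": 0.8, "ax": 0, "ay": 0, "az": 0, "hand": 255},
  ],
)

```text
t: 9.22
tcp_pos: [495.4, 103.0, 49.6]
eef_rot: [-180.0, 0.0, 30.0]
contact_force: [-0.6, 0.4, -1.3]
opening: 0.547
```

Call:
send_rows(
  steps=[
    {"tx": 0, "ty": 0, "tz": 0.4, "ax": 0, "ay": 0, "az": 0, "hand": 255},
    {"tx": 0, "ty": 0, "tz": 0.8, "ax": 0, "ay": 0, "az": 0, "hand": 255},
    {"tx": 0, "ty": 0, "tz": 0.8, "ax": 0, "ay": 0, "az": 0, "hand": 255},
  ],
)

```text
t: 9.6
tcp_pos: [495.5, 103.0, 49.2]
eef_rot: [180.0, -0.0, 30.0]
contact_force: [-2.7, -0.9, 4.2]
opening: 0.553
```

```bash
python3 -c "
from h import *
for i in range(3):
  p,d,c=grab('wrist');s=arm.get_state();print(s['tcp_pos'].round(2),s['contact_force'].round(2))"
```

```text
[495.52 103.    49.21] [-2.23 -0.25  4.58]
[495.52 103.02  49.21] [-2.1  -0.02  4.5 ]
[495.53 103.03  49.2 ] [-2.04 -0.16  5.51]
```

Contact is +5 N at TCP z 49.2, which matches the wheel sitting on the flange. Releasing and rising.

Call:
send_rows(
  steps=[
    {"tx": 0, "ty": 0, "tz": -0.4, "ax": 0, "ay": 0, "az": 0, "hand": 60},
    {"tx": 0, "ty": 0, "tz": -0.4, "ax": 0, "ay": 0, "az": 0, "hand": 60},
    {"tx": 0, "ty": 0, "tz": -0.4, "ax": 0, "ay": 0, "az": 0, "hand": 60},
    {"tx": 0, "ty": 0, "tz": -0.4, "ax": 0, "ay": 0, "az": 0, "hand": 60},
  ],
)

```text
t: 10.25
tcp_pos: [495.4, 103.0, 49.2]
eef_rot: [-180.0, 0.0, 29.9]
contact_force: [0.3, 0.3, -0.3]
opening: 0.763
```

Call:
send_rows(
  steps=[
    {"tx": 0, "ty": 0, "tz": -25, "ax": 0, "ay": 0, "az": 0, "hand": 60},
    {"tx": 0, "ty": 0, "tz": -80, "ax": 0, "ay": 0, "az": 0, "hand": 60},
    {"tx": 0, "ty": 0, "tz": -140, "ax": 0, "ay": 0, "az": 0, "hand": 0},
    {"tx": 0, "ty": 0, "tz": -200, "ax": 0, "ay": 0, "az": 0, "hand": 0},
    {"tx": 0, "ty": 0, "tz": -200, "ax": 0, "ay": 0, "az": 0, "hand": 0},
  ],
)

```text
t: 10.88
tcp_pos: [498.6, 103.0, 255.0]
eef_rot: [179.7, -0.5, 30.0]
contact_force: [-0.3, -1.1, -0.7]
opening: 1.001
```

```bash
python3 -c "
from h import *
go([530,190,270],[180,0,30])
go([530,190,270],[180,0,105])"
```

```text
t 10.88 joints [ -1.7   0.6 100.8   0.   78.   58.3] F [-0.3 -1.1 -0.7]
t: [ 70.8 -59.6 -14.6] a: [ 0.33 -0.54 -0.04]
t 10.88 joints [ -1.7   0.6 100.8   0.   78.   58.3] F [-0.3 -1.1 -0.7]
t: [ 70.8 -59.6 -14.6] a: [  0.63  -0.24 -75.04]
```

Call:
send_rows(
  steps=[
    {"tx": 42, "ty": -26, "tz": -4, "ax": 0, "ay": 0, "az": 0, "hand": 0},
    {"tx": 84, "ty": -52, "tz": -4, "ax": 0, "ay": 0, "az": 0, "hand": 0},
    {"tx": 84, "ty": -52, "tz": -4, "ax": 0, "ay": 0, "az": 0, "hand": 0},
    {"tx": 84, "ty": -52, "tz": -4, "ax": 0, "ay": 0, "az": 0, "hand": 0},
    {"tx": 84, "ty": -52, "tz": -4, "ax": 0, "ay": 0, "az": 0, "hand": 0},
  ],
)

```text
t: 11.5
tcp_pos: [541.7, 189.1, 252.7]
eef_rot: [-180.0, 0.1, 29.9]
contact_force: [0.0, -0.7, 0.2]
opening: 1.003
```

Run:
```python
from h import *
grab('wrist');p,d,c=grab('wrist'); cv2.imwrite('pics/w4.png',p); W=cloud(d,c); np.savez('w4.npz',p=p,W=W,d=d); import pickle;pickle.dump(c,open('c4.pkl','wb'))
```

```text
(no output)
```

View pics/w4.png

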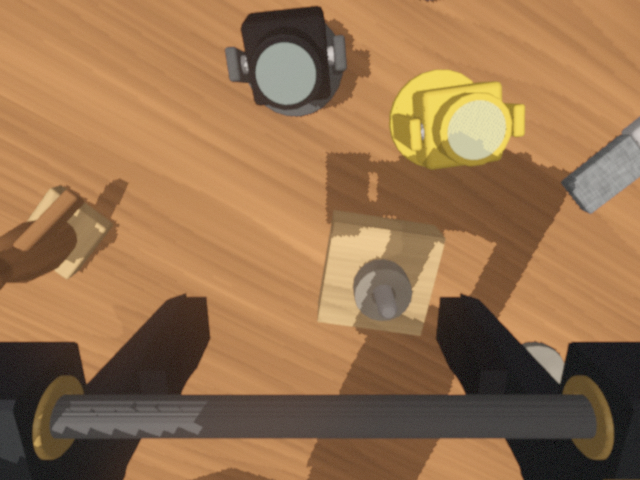

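The wrist view shows the wheel seated on the arbor at (383,290), the black camera's lens at (286,73), and the bird at (40,240).

```bash
cat > lens.py <<'E'
from h import *
def lens(p,W,c,u0,v0,r):
    hsv=cv2.cvtColor(p,cv2.COLOR_BGR2HSV)
    g=((hsv[...,2]>95)&(hsv[...,1]<60)).astype('uint8'); k=np.zeros_like(g); cv2.circle(k,(u0,v0),r,1,-1); g&=k
    cs=max(cv2.findContours(g,0,2)[0],key=cv2.contourArea); el=cv2.fitEllipse(cs); print('ellipse',el,cv2.contourArea(cs))
    m=np.zeros_like(g); cv2.drawContours(m,[cs],-1,1,-1); m=cv2.erode(m,np.ones((7,7)))>0
    w=W[m]; w=w[np.abs(w[:,2]-np.median(w[:,2]))<25]
    for _ in range(3):
        C=w.mean(0); n=np.linalg.svd(w-C,full_matrices=False)[2][2]; n*=np.sign(n[2]); r_=(w-C)@n; w=w[np.abs(r_)<2.5*r_.std()+.1]
    E=np.linalg.inv(c['extrinsics']); dd=E[:3,:3]@np.array([(el[0][0]-c['cx'])/c['fx'],-(el[0][1]-c['cy'])/c['fy'],-1]); o=E[:3,3]
    L=o+dd*(((C-o)@n)/(dd@n))
    print('lens',L.round(1),'n',n.round(4),'tilt',np.degrees(np.arccos(n[2])).round(2),'az',np.degrees(np.arctan2(n[1],n[0])).round(1),'rms',r_.std().round(2),len(w))
    print(' hinge',(L-35*n).round(1)); return L,n
E
python3 - <<'E'
from lens import *; import pickle
z=np.load('w4.npz'); L,n=lens(z['p'],z['W'],pickle.load(open('c4.pkl','rb')),286,73,45)
W=z['W']; 
# dark foot: near-bench points
hsv=cv2.cvtColor(z['p'],cv2.COLOR_BGR2HSV)
m=(hsv[...,1]<70)&(W[...,2]>4)&(W[...,2]<25)&(np.hypot(W[...,0]-620,W[...,1]-260)<60); w=W[m]; print(len(w),cv2.minEnclosingCircle(w[:,:2].astype('float32')) if len(w) else '',w[:,2].mean() if len(w) else '')
m=(np.hypot(W[...,0]-495.5,W[...,1]-102.8)<28)&(W[...,2]>60); w=W[m]; t=w[(w[:,2]>64)&(w[:,2]<76)]
print('wheel top z',np.median(t[:,2]),cv2.minEnclosingCircle(t[:,:2].astype('float32')))
t=w[w[:,2]>92]; print('tip',t.mean(0),len(t))
for u,v in((235,65),(340,52)): q=W[v-4:v+5,u-4:u+5].reshape(-1,3); print('cheek',q[q[:,2]>q[:,2].max()-8].mean(0))
E
```

```text
ellipse ((285.33599853515625, 73.1251220703125), (59.61370849609375, 62.75083923339844), 152.2512664794922) 2935.0
lens [610.7 255.5 108.1] n [-0.2482 -0.1781  0.9522] tilt 17.79 az -144.3 rms 0.69 2279
 hinge [619.4 261.7  74.8]
769 ((618.6174926757812, 260.2334899902344), 40.8328971862793) 10.973411448524518
wheel top z 68.71691083607723 ((496.11846923828125, 103.15584564208984), 25.21750831604004)
tip [496.81159728 103.95300997  95.33830692] 253
cheek [613.48397057 229.99482871 398.03328485]
cheek [613.48397057 229.99482871 398.03328485]
```

```bash
python3 -c "
from h import *
go([595,245,225],[180,0,126])"
```

```text
t 11.6 joints [ 7.4  9.6 91.3 -0.  79.2 67.5] F [-0.3 -0.2 -0.5]
t: [ 73.8 -22.   28.2] a: [-1.000e-02  1.000e-02 -9.612e+01]
```

Call:
send_rows(
  steps=[
    {"tx": 10, "ty": -3, "tz": 4, "ax": 0, "ay": 0, "az": -10.5, "hand": 0},
    {"tx": 20, "ty": -6, "tz": 8, "ax": 0, "ay": 0, "az": -21, "hand": 0},
    {"tx": 30, "ty": -9, "tz": 12, "ax": 0, "ay": 0, "az": -31.5, "hand": 0},
    {"tx": 40, "ty": -12, "tz": 16, "ax": 0, "ay": 0, "az": -42, "hand": 0},
    {"tx": 50, "ty": -15, "tz": 20, "ax": 0, "ay": 0, "az": -52.5, "hand": 0},
  ],
)

```text
t: 12.22
tcp_pos: [578.4, 227.5, 233.4]
eef_rot: [180.0, -0.0, 82.7]
contact_force: [-0.1, -0.3, -0.2]
opening: 0.999
```

```bash
python3 -c "
from h import *
go([595,245,225],[180,0,126])"
```

```text
t 12.22 joints [10.5 16.4 85.4 -0.  78.2 17.8] F [-0.1 -0.3 -0.2]
t: [19.5 14.3  8.4] a: [ 2.000e-02  1.000e-02 -4.326e+01]
```

Call:
send_rows(
  steps=[
    {"tx": 5, "ty": 4, "tz": 4, "ax": 0, "ay": 0, "az": -10.6, "hand": 0},
    {"tx": 12, "ty": 9, "tz": 8, "ax": 0, "ay": 0, "az": -21.2, "hand": 0},
    {"tx": 19, "ty": 14, "tz": 8, "ax": 0, "ay": 0, "az": -31.8, "hand": 0},
    {"tx": 19, "ty": 14, "tz": 8, "ax": 0, "ay": 0, "az": -42.4, "hand": 0},
    {"tx": 19, "ty": 14, "tz": 8, "ax": 0, "ay": 0, "az": -43.2, "hand": 0},
  ],
)

```text
t: 12.85
tcp_pos: [594.5, 244.4, 225.4]
eef_rot: [180.0, 0.0, 125.6]
contact_force: [0.8, -0.1, 0.7]
opening: 1.002
```

Call:
send_rows(
  steps=[
    {"tx": 0, "ty": 0, "tz": 0, "ax": 0, "ay": 0, "az": 0, "hand": 0},
    {"tx": 0, "ty": 0, "tz": 0, "ax": 0, "ay": 0, "az": 0, "hand": 0},
    {"tx": 0, "ty": 0, "tz": 0, "ax": 0, "ay": 0, "az": 0, "hand": 0},
  ],
)

```text
t: 13.22
tcp_pos: [594.5, 244.9, 225.3]
eef_rot: [180.0, -0.0, 125.6]
contact_force: [0.9, -0.4, -0.6]
opening: 1.003
```

Run:
```python
from lens import *
p,d,c=grab('wrist'); W=cloud(d,c); cv2.imwrite('pics/w5.png',p)
E=c['extrinsics']; q=E[:3,:3]@np.array([610.7,255.5,108.1])+E[:3,3]; u,v=c['cx']-c['fx']*q[0]/q[2],c['cy']+c['fy']*q[1]/q[2]; print(u,v)
lens(p,W,c,int(u),int(v),65)
for n in('scene','top'):
    z=np.load(n+'0.npz'); c=arm.get_calibration(n); E=c['extrinsics']; q=E[:3,:3]@np.array([610.7,255.5,108.1])+E[:3,3]; u,v=c['cx']-c['fx']*q[0]/q[2],c['cy']+c['fy']*q[1]/q[2]; print(n,u,v)
    try: lens(z['p'],z['W'],c,int(u),int(v),16)
    except Exception as e: print(e)
go([496,103.2,180],[180,0,126])
```

```text
353.58047178563373 227.0883814082516
ellipse ((352.8514404296875, 226.4647674560547), (55.94914245605469, 60.03160095214844), 127.22685241699219) 2631.0
lens [610.  255.6 108.2] n [-0.2453 -0.1772  0.9531] tilt 17.62 az -144.2 rms 0.61 2005
 hinge [618.6 261.8  74.8]
scene 366.8849008945891 360.694881491131
ellipse ((366.96527099609375, 360.05206298828125), (14.651516914367676, 20.772388458251953), 105.62390899658203) 232.0
lens [611.1 255.8 111.1] n [-0.2438 -0.2146  0.9458] tilt 18.95 az -138.7 rms 1.13 79
 hinge [619.6 263.3  78. ]
top 207.50336967156392 242.5271983236566
ellipse ((208.10377502441406, 242.0178680419922), (17.47628402709961, 18.17565155029297), 101.20500183105469) 245.0
lens [611.4 253.8 109.4] n [-0.2982 -0.1966  0.934 ] tilt 20.93 az -146.6 rms 1.72 83
 hinge [621.8 260.7  76.8]
t 13.28 joints [ 11.8  19.5  82.4  -0.   78.1 -23.8] F [-0.4  0.5 -0.1]
t: [ -57.9 -162.6   45.3] a: [ 0.   0.  -0.4]
```

Call:
send_rows(
  steps=[
    {"tx": -18, "ty": -50, "tz": 0, "ax": 0, "ay": 0, "az": 0, "hand": 0},
    {"tx": -38, "ty": -105, "tz": 5, "ax": 0, "ay": 0, "az": 0, "hand": 0},
    {"tx": -58, "ty": -163, "tz": 30, "ax": 0, "ay": 0, "az": 0, "hand": 0},
    {"tx": -58, "ty": -163, "tz": 65, "ax": 0, "ay": 0, "az": 0, "hand": 0},
    {"tx": -58, "ty": -163, "tz": 75, "ax": 0, "ay": 0, "az": 0, "hand": 0},
  ],
)

```text
t: 13.9
tcp_pos: [494.3, 102.3, 148.7]
eef_rot: [-179.9, -0.1, 125.6]
contact_force: [1.1, 0.2, 0.7]
opening: 0.994
```

Call:
send_rows(
  steps=[
    {"tx": 0, "ty": 0, "tz": 0, "ax": 0, "ay": 0, "az": 0, "hand": 0},
    {"tx": 0, "ty": 0, "tz": 0, "ax": 0, "ay": 0, "az": 0, "hand": 0},
    {"tx": 0, "ty": 0, "tz": 0, "ax": 0, "ay": 0, "az": 0, "hand": 0},
  ],
)

```text
t: 14.28
tcp_pos: [496.8, 103.3, 151.4]
eef_rot: [179.9, 0.1, 125.7]
contact_force: [-0.4, -0.1, -0.3]
opening: 1.002
```

Run:
```python
from h import *
go([495.7,103,73.5],[180,0,125.8])
p,d,c=grab('wrist'); W=cloud(d,c); cv2.imwrite('pics/w6.png',p)
m=(np.hypot(W[...,0]-495.5,W[...,1]-102.8)<32)&(W[...,2]>60)&(W[...,2]<120); w=W[m]; t=w[(w[:,2]>66)&(w[:,2]<74)]
print('wheel top z',np.median(t[:,2]),cv2.minEnclosingCircle(t[:,:2].astype('float32')))
t=w[w[:,2]>95]; print('tip',t.mean(0),len(t),cv2.minEnclosingCircle(t[:,:2].astype('float32')))
```

```text
t 14.28 joints [ -1.7   7.4 106.3   0.   66.2 -37.4] F [-0.4 -0.1 -0.3]
t: [ 0.5 -1.2 77.9] a: [ 0.09  0.07 -0.1 ]
wheel top z 68.98226159040406 ((495.00775146484375, 102.97950744628906), 24.874814987182617)
tip [494.55849156 103.0555384   96.73152792] 417 ((494.74359130859375, 103.38455200195312), 6.6008100509643555)
```

Call:
send_rows(
  steps=[
    {"tx": 0.7, "ty": -1.3, "tz": 30, "ax": 0, "ay": 0, "az": 0, "hand": 0},
    {"tx": 0.7, "ty": -1.3, "tz": 60, "ax": 0, "ay": 0, "az": 0, "hand": 0},
    {"tx": 0.7, "ty": -1.3, "tz": 73, "ax": 0, "ay": 0, "az": 0, "hand": 0},
    {"tx": 0.7, "ty": -1.3, "tz": 77.5, "ax": 0, "ay": 0, "az": 0, "hand": 0},
    {"tx": 0.7, "ty": -1.3, "tz": 77.5, "ax": 0, "ay": 0, "az": 0, "hand": 0},
  ],
)

```text
t: 14.95
tcp_pos: [494.9, 102.7, 73.4]
eef_rot: [180.0, 0.0, 125.7]
contact_force: [-0.6, 0.7, -0.6]
opening: 1.005
```

Call:
send_rows(
  steps=[
    {"tx": 0, "ty": 0, "tz": 0, "ax": 0, "ay": 0, "az": 0, "hand": 120},
    {"tx": 0, "ty": 0, "tz": 0, "ax": 0, "ay": 0, "az": 0, "hand": 120},
    {"tx": 0, "ty": 0, "tz": 0, "ax": 0, "ay": 0, "az": 0, "hand": 120},
    {"tx": 0, "ty": 0, "tz": 0, "ax": 0, "ay": 0, "az": 0, "hand": 120},
  ],
  squeeze=20,
)

```text
t: 15.45
tcp_pos: [494.5, 102.6, 73.0]
eef_rot: [180.0, 0.0, 125.7]
contact_force: [-0.0, -0.7, 0.4]
opening: 0.568
```

Run:
```python
from h import *
go([495,103.1,73.5],[180,0,125.8]); s=arm.get_state(); print(s['tcp_pos'],s['opening'])
```

```text
t 15.45 joints [ -1.8  14.2 109.   -0.   56.7 -37.4] F [-0.  -0.7  0.4]
t: [ 0.1  0.7 -0.5] a: [ 0.01  0.01 -0.15]
[494.46882119 102.62367616  72.96216927] 0.5679844764485802
```

Call:
send_rows(
  steps=[
    {"tx": 0, "ty": 0.5, "tz": 0, "ax": 0, "ay": 0, "az": 0, "hand": 255},
    {"tx": 0, "ty": 0.5, "tz": 0, "ax": 0, "ay": 0, "az": 0, "hand": 255},
    {"tx": 0, "ty": 0.5, "tz": 0, "ax": 0, "ay": 0, "az": 0, "hand": 255},
    {"tx": 0, "ty": 0.5, "tz": 0, "ax": 0, "ay": 0, "az": 0, "hand": 255},
    {"tx": 0, "ty": 0.5, "tz": 0, "ax": 0, "ay": 0, "az": 0, "hand": 255},
  ],
)

```text
t: 16.08
tcp_pos: [494.8, 102.9, 72.8]
eef_rot: [180.0, 0.0, 125.7]
contact_force: [1.2, 1.0, -1.3]
opening: 0.172
```

Call:
send_rows(
  steps=[
    {"tx": 0, "ty": 0, "tz": 0, "ax": 0, "ay": 0, "az": 0, "hand": 255},
    {"tx": 0, "ty": 0, "tz": 0, "ax": 0, "ay": 0, "az": 0, "hand": 255},
    {"tx": 0, "ty": 0, "tz": 0, "ax": 0, "ay": 0, "az": 0, "hand": 255},
  ],
  squeeze=55,
)

```text
t: 16.45
tcp_pos: [494.8, 102.9, 72.8]
eef_rot: [-180.0, -0.0, 125.7]
contact_force: [1.1, 0.5, -2.1]
opening: 0.164
```

Run:
```python
from h import *
s=arm.get_state(); print(s)
```

```text
{'t': 16.45, 'joints': array([-1.72749756e+00,  1.43011166e+01,  1.08978329e+02,  1.44400089e-03,
        5.67245571e+01, -3.73801028e+01]), 'dq': array([-0.02558768, -0.02498034, -0.04718057, -0.05038519,  0.11174517,
       -0.04164335]), 'joint_torque': array([-9.51336371e-02, -4.01362324e+01, -2.71487349e+01, -4.49352048e-02,
        2.52237841e-01,  1.20769899e-03]), 'tcp_pos': array([494.75790896, 102.93839925,  72.75026779]), 'eef_rot': array([-1.79997552e+02, -3.38911955e-03,  1.25651813e+02]), 'contact_force': array([ 1.08792025,  0.49139247, -2.11574059]), 'wrist_torque': array([ 0.05693576, -0.00880769, -0.00984302]), 'opening': 0.1639683777237113}
```

Call:
send_rows(
  steps=[
    {"tx": 0, "ty": 0, "tz": -6, "ax": 0, "ay": 0, "az": 0, "hand": 255},
    {"tx": 0, "ty": 0, "tz": -16, "ax": 0, "ay": 0, "az": 0, "hand": 255},
    {"tx": 0, "ty": 0, "tz": -30, "ax": 0, "ay": 0, "az": 0, "hand": 255},
    {"tx": 0, "ty": 0, "tz": -45, "ax": 0, "ay": 0, "az": 0, "hand": 255},
    {"tx": 0, "ty": 0, "tz": -65, "ax": 0, "ay": 0, "az": 0, "hand": 255},
  ],
)

```text
t: 17.08
tcp_pos: [494.7, 102.9, 139.0]
eef_rot: [-180.0, 0.0, 125.7]
contact_force: [1.0, 0.2, -2.1]
opening: 0.168
```

Call:
send_rows(
  steps=[
    {"tx": 0, "ty": 0, "tz": -25, "ax": 0, "ay": 0, "az": 0, "hand": 255},
    {"tx": 0, "ty": 0, "tz": -55, "ax": 0, "ay": 0, "az": 0, "hand": 255},
    {"tx": 0, "ty": 0, "tz": -85, "ax": 0, "ay": 0, "az": 0, "hand": 255},
    {"tx": 0, "ty": 0, "tz": -105, "ax": 0, "ay": 0, "az": 0, "hand": 255},
    {"tx": 0, "ty": 0, "tz": -115, "ax": 0, "ay": 0, "az": 0, "hand": 255},
  ],
)

```text
t: 17.7
tcp_pos: [495.3, 102.9, 255.0]
eef_rot: [179.9, 0.1, 125.7]
contact_force: [0.7, 0.3, -2.9]
opening: 0.166
```

```bash
cat > fin.py <<'E'
from h import *
L=np.array([610.2,255.6,108.2]); n=np.array([-.2465,-.1775,.9527]); n/=np.linalg.norm(n)
def final(extra=0,off=(0,0,0)):
    z=-n; h=np.array([n[0],n[1],0]); y=-h/np.linalg.norm(h); y=y-(y@z)*z; y/=np.linalg.norm(y); x=np.cross(y,z)
    Rf=R.from_matrix(np.c_[x,y,z]); tcp=L+n*(130+14.8+extra)+Rf.apply(off)
    return tcp,Rf
if __name__=='__main__':
    t,Rf=final(); print(t.round(1),Rf.as_euler('xyz',degrees=True).round(1)); print(arm.get_state()['opening']); go(t,Rf)
    print('retreat'); t,Rf=final(60); go(t,Rf)
E
python3 fin.py
```

```text
[574.5 229.9 246.2] [162.3   0.  125.8]
0.16614258538383878
t 17.7 joints [ -1.7   0.5 100.9  -0.   78.5 -37.4] F [ 0.7  0.3 -2.9]
t: [ 57.  138.3   9. ] a: [-17.55   0.12  -0.09]
retreat
t 17.7 joints [ -1.7   0.5 100.9  -0.   78.5 -37.4] F [ 0.7  0.3 -2.9]
t: [ 56.9 120.2 -48.2] a: [-17.55   0.12  -0.09]
```

Call:
send_rows(
  steps=[
    {"tx": 8, "ty": 20, "tz": -10, "ax": -3, "ay": 0, "az": 0, "hand": 255},
    {"tx": 20, "ty": 48, "tz": -16, "ax": -7, "ay": 0, "az": 0, "hand": 255},
    {"tx": 32, "ty": 78, "tz": -16, "ax": -11, "ay": 0, "az": 0, "hand": 255},
    {"tx": 45, "ty": 105, "tz": -16, "ax": -15, "ay": 0, "az": 0, "hand": 255},
    {"tx": 53, "ty": 125, "tz": -16, "ax": -17.5, "ay": 0, "az": 0, "hand": 255},
  ],
)

```text
t: 18.32
tcp_pos: [565.4, 220.8, 268.2]
eef_rot: [162.4, -0.1, 125.7]
contact_force: [1.0, 0.2, -1.7]
opening: 0.17
```

```bash
python3 fin.py
```

```text
[574.5 229.9 246.2] [162.3   0.  125.8]
0.170485123058085
t 18.32 joints [  5.5   2.   99.5   9.9  63.5 -33.4] F [ 1.   0.2 -1.7]
t: [ 2.1  5.4 24.9] a: [-0.05 -0.06 -0.1 ]
retreat
t 18.32 joints [  5.5   2.   99.5   9.9  63.5 -33.4] F [ 1.   0.2 -1.7]
t: [  2.1   5.4 -35.1] a: [-0.05 -0.06 -0.1 ]
```

Call:
send_rows(
  steps=[
    {"tx": 1, "ty": 3, "tz": 6, "ax": 0, "ay": 0, "az": 0, "hand": 255},
    {"tx": 2, "ty": 5.4, "tz": 14, "ax": 0, "ay": 0, "az": 0, "hand": 255},
    {"tx": 2, "ty": 5.4, "tz": 21, "ax": 0, "ay": 0, "az": 0, "hand": 255},
    {"tx": 2, "ty": 5.4, "tz": 24.5, "ax": 0, "ay": 0, "az": 0, "hand": 255},
    {"tx": 2, "ty": 5.4, "tz": 25, "ax": 0, "ay": 0, "az": 0, "hand": 255},
  ],
)

```text
t: 18.95
tcp_pos: [574.5, 227.6, 246.1]
eef_rot: [162.5, -0.0, 125.6]
contact_force: [0.1, 1.3, -2.5]
opening: 0.168
```

Call:
send_rows(
  steps=[
    {"tx": 0, "ty": 0, "tz": 0, "ax": 0, "ay": 0, "az": 0, "hand": 255},
    {"tx": 0, "ty": 0, "tz": 0, "ax": 0, "ay": 0, "az": 0, "hand": 255},
    {"tx": 0, "ty": 0, "tz": 0, "ax": 0, "ay": 0, "az": 0, "hand": 255},
    {"tx": 0, "ty": 0, "tz": 0, "ax": 0, "ay": 0, "az": 0, "hand": 255},
  ],
)

```text
t: 19.45
tcp_pos: [574.6, 227.9, 246.7]
eef_rot: [162.5, 0.0, 125.6]
contact_force: [-0.6, 0.7, -2.4]
opening: 0.165
```

```bash
python3 fin.py
python3 - <<'E'
from fin import *
S={}
s=arm.get_state()
for n_ in('wrist','scene','top'):
    p,d,c=grab(n_); S[n_]=(p,cloud(d,c),c); np.savez(n_+'7.npz',p=p,W=S[n_][1])
R0=R.from_euler('xyz',s['eef_rot'],degrees=True)
p,W,c=S['wrist']; rel=R0.inv().apply((W-s['tcp_pos']).reshape(-1,3)).reshape(W.shape)
hsv=cv2.cvtColor(p,cv2.COLOR_BGR2HSV)
m=(np.hypot(rel[...,0],rel[...,1])<32)&(rel[...,2]>-3)&(rel[...,2]<8)
w=rel[m]; print('wheel top in tool',len(w),np.percentile(w,[1,50,99],axis=0).round(1))
q=w[np.abs(w[:,2]-np.median(w[:,2]))<2.5]; A=np.c_[q[:,:2],np.ones(len(q))]; k=np.linalg.lstsq(A,q[:,2],rcond=None)[0]; print('top plane tilt deg x,y',np.degrees(np.arctan(k[:2])).round(2),k[2])
a=p[:,80:560]; b=S['scene'][0][200:440,250:490]; cv2.imwrite('pics/f7.png',np.hstack([cv2.resize(a,(390,390)),cv2.resize(b,(390,390))]))
E
```

```text
[574.5 229.9 246.2] [162.3   0.  125.8]
0.1648542431143657
t 19.45 joints [  6.3   4.6  99.2   9.7  61.1 -33. ] F [-0.6  0.7 -2.4]
t: [1.7 0.9 0.9] a: [-0.17  0.04 -0.1 ]
retreat
t 19.45 joints [  6.3   4.6  99.2   9.7  61.1 -33. ] F [-0.6  0.7 -2.4]
t: [  1.7   0.7 -59.1] a: [-0.17  0.04 -0.1 ]
wheel top in tool 4745 [[-21.9 -24.7  -2.7]
 [ 13.2  -1.8   3.5]
 [ 23.8  20.2   7.6]]
top plane tilt deg x,y [ 0.8  -0.36] 3.3607239510042533
```

View pics/f7.png

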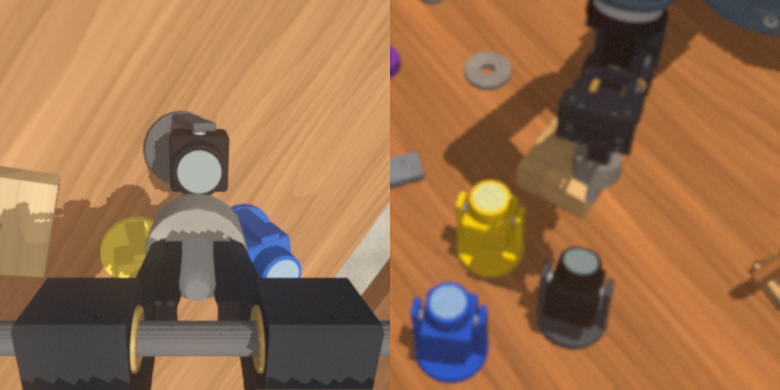

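The left (wrist) half shows the wheel on the arbor in front of the black camera's lens at (199,172). The right (scene) half shows the arbor held above the black camera and clear of everything. Next I'll fit the wheel's centre in the hand.

```bash
cat > wc.py <<'E'
from fin import *
from scipy.optimize import least_squares
def fit(rel,zl,zh,r=25,lo=21.5):
    rr=np.hypot(rel[...,0],rel[...,1]); m=(rr<30)&(rel[...,2]>zl)&(rel[...,2]<zh)
    q=rel[m]; a=np.degrees(np.arctan2(q[:,1],q[:,0])); rad=np.hypot(q[:,0],q[:,1]); P=[]
    for b in range(-95,95,5):
        k=(a>=b)&(a<b+5)&(rad>lo)
        if k.sum()>5: P.append(q[k][np.argsort(rad[k])[-max(2,k.sum()//20)]])
    P=np.array(P); f=least_squares(lambda v:np.hypot(P[:,0]-v[0],P[:,1]-v[1])-r,[0,0],loss='soft_l1')
    print('  n',len(P),'centre x,y',f.x.round(2),'res',np.abs(f.fun).mean().round(2),'ang',np.degrees(np.arctan2(P[[0,-1],1],P[[0,-1],0])).round())
def state_rel(n_):
    s=arm.get_state(); p,d,c=grab(n_); W=cloud(d,c); R0=R.from_euler('xyz',s['eef_rot'],degrees=True)
    return p,R0.inv().apply((W-s['tcp_pos']).reshape(-1,3)).reshape(W.shape),s
if __name__=='__main__':
    p,rel,s=state_rel('wrist'); print(s['tcp_pos'].round(2),s['eef_rot'].round(2))
    fit(rel,1,6)       # top rim
    q=rel[(np.hypot(rel[...,0],rel[...,1])<30)&(rel[...,2]>6)&(rel[...,2]<27)]
    print('side pts',len(q),q[:,0].max() if len(q) else '', q[:,2].max() if len(q) else '')
    fit(rel,6,26)      # side wall (cylinder)
    q=rel[(np.hypot(rel[...,0],rel[...,1])<11)&(rel[...,2]<-20)&(rel[...,2]>-32)]
    h=q[q[:,2]<np.percentile(q[:,2],60)] if len(q) else q
    print('arbor tip',len(q),h.mean(0).round(1) if len(q) else '')
    for n_ in('top','scene'):
        p,rel,s=state_rel(n_); q=rel[(np.hypot(rel[...,0],rel[...,1])<32)&(rel[...,2]>5)&(rel[...,2]<26)]
        f=least_squares(lambda v:np.hypot(q[:,0]-v[0],q[:,1]-v[1])-25,[0,0],loss='soft_l1') if len(q) else None
        print(n_,len(q),f.x.round(1) if f else '')
    go(*final(0.4))
E
python3 wc.py
```

```text
[574.59 227.87 246.59] [162.5    0.   125.65]
  n 34 centre x,y [-1.03 -1.57] res 0.22 ang [-87.  79.]
side pts 1819 24.382174628278374 26.333629402918582
  n 29 centre x,y [-0.86 -1.47] res 0.13 ang [-79.  61.]
arbor tip 1667 [  0.8  -0.7 -24.5]
top 0 
scene 285 [-0.5 -1. ]
t 19.75 joints [  6.3   4.6  99.2   9.7  61.1 -33. ] F [ 0.1  0.4 -2.1]
t: [1.7 0.9 0.3] a: [-0.19  0.03 -0.1 ]
```

Call:
send_rows(
  steps=[
    {"tx": 1.3, "ty": 1.2, "tz": 0.2, "ax": -0.1, "ay": 0, "az": 0, "hand": 255},
    {"tx": 2.6, "ty": 2.4, "tz": 0.3, "ax": -0.2, "ay": 0, "az": 0, "hand": 255},
    {"tx": 2.6, "ty": 2.4, "tz": 0.3, "ax": -0.2, "ay": 0, "az": 0, "hand": 255},
    {"tx": 2.6, "ty": 2.4, "tz": 0.3, "ax": -0.2, "ay": 0, "az": 0, "hand": 255},
    {"tx": 2.6, "ty": 2.4, "tz": 0.3, "ax": -0.2, "ay": 0, "az": 0, "hand": 255},
  ],
)

```text
t: 20.38
tcp_pos: [575.0, 231.3, 247.0]
eef_rot: [162.3, 0.0, 125.7]
contact_force: [0.1, -1.0, -1.7]
opening: 0.165
```

Call:
send_rows(
  steps=[
    {"tx": 0, "ty": 0, "tz": 0, "ax": 0, "ay": 0, "az": 0, "hand": 255},
    {"tx": 0, "ty": 0, "tz": 0, "ax": 0, "ay": 0, "az": 0, "hand": 255},
    {"tx": 0, "ty": 0, "tz": 0, "ax": 0, "ay": 0, "az": 0, "hand": 255},
    {"tx": 0, "ty": 0, "tz": 0, "ax": 0, "ay": 0, "az": 0, "hand": 255},
  ],
)

```text
t: 20.88
tcp_pos: [575.0, 231.3, 247.0]
eef_rot: [162.3, 0.0, 125.7]
contact_force: [0.8, -0.4, -2.8]
opening: 0.168
```

```bash
python3 wc.py
python3 - <<'E'
from lens import *
from fin import final
s=arm.get_state();R0=R.from_euler('xyz',s['eef_rot'],degrees=True)
wc=s['tcp_pos']+R0.apply([-.9,-1.5,15.1])
import fin
e=wc-(fin.L+130*fin.n); print('err vs focus',e.round(2),'along',e@fin.n,'axis err',np.degrees(np.arccos(-R0.apply([0,0,1])@fin.n)))
p,d,c=grab('wrist'); W=cloud(d,c)
E=c['extrinsics']; q=E[:3,:3]@fin.L+E[:3,3]; u,v=c['cx']-c['fx']*q[0]/q[2],c['cy']+c['fy']*q[1]/q[2]; print(u,v); lens(p,W,c,int(u),int(v),32)
print(s['dq'].round(2),s['contact_force'].round(1),s['opening'])
E
```

```text
[575.   231.34 247.  ] [162.3    0.   125.65]
  n 35 centre x,y [-1.05 -1.58] res 0.2 ang [-85.  81.]
side pts 1826 24.664966597413947 25.88943674992989
  n 30 centre x,y [-0.86 -1.54] res 0.13 ang [-80.  74.]
arbor tip 1648 [  0.7  -0.8 -24.4]
top 0 
scene 281 [-0.5 -1. ]
t 21.02 joints [  6.6   4.7  99.2   9.7  60.9 -32.7] F [ 0.2  0.3 -2.7]
t: [-0.9 -1.5  0. ] a: [ 0.02  0.03 -0.1 ]
err vs focus [-0.03 -0.04  0.13] along 0.1329221508365347 axis err 0.03841834546643846
321.53048044058465 214.9574036491493
ellipse ((320.9795837402344, 216.57704162597656), (54.22648239135742, 57.5980110168457), 2.630427360534668) 2405.5
lens [610.6 254.4 108.1] n [-0.2454 -0.1777  0.953 ] tilt 17.63 az -144.1 rms 0.63 1715
 hinge [619.2 260.6  74.8]
[ 0.    0.16  0.07 -0.08 -0.04  0.01] [ 0.2  0.3 -2.7] 0.16087119679284276
```

```bash
python3 -c "
from workcell import arm
print(arm.close_job())"
```

```text
the job is handed in; nothing more can be done
None
```

I slid the grey wheel over the arbor and lowered it onto the flange before letting go; the arm felt about 5 N of contact. I then took the arbor by its bare end at 55 N, lifted it out of the block, and held it still before the black camera. I handed the job in at 21 s of the 67 s allowed.

**Last checks that agreed:**
- **Position and axis:** the wheel centre came out within about 0.2 mm of my focus estimate and the tool axis within 0.04° of the lens axis. Both are against my own measurement of the lens, taken from two close wrist views.
- **Hold:** the arm was still, the grip opening was steady, and the measured load matched the weight of wheel and arbor.

**Checks that disagreed slightly:**
- **Lens position:** a final look put the lens about 1.2 mm away in y from the value I used. I left this uncorrected.
- **Lens tilt:** the coarser scene and top views gave 19–21°, against 17.6° from the close wrist views. I used the close views.
- **Wheel in the hand:** the wheel sat about 1.5–2 mm off the tool axis, roughly its bore slack, and I corrected the pose for that. The scene camera put this offset nearer 1.1 mm.
- **Wheel tilt:** the depth fit of the wheel's upper face showed up to 0.8°, which I took as measurement noise.

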